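# Cap the roast-colour meter and hold its shutter at the index

### The arm

A 6-joint arm with a two-finger parallel gripper is mounted at the origin on the work surface. World frame = base frame: x ahead of the robot, y to its left, z up, the work surface at z = 0. Lengths are in mm, angles in rad, forces in N, time in s.
With the tool pointing down it reaches from about 300 to 775 mm from the base axis. Payload 14.6 kg.
Tool frame: the origin (TCP) lies at the very end of the fingers, on their centre line; the grasp point (between the pads) lies 19 mm behind it; z points along the fingers, y is the line along which they close (so a half turn about z gives the same grasp; the last joint's range is limited). The gripper opens to 94 mm and grips with 3 to 60 N. Pads are 16 mm wide; open, the fingers measure 119 mm over their backs; the gripper's body (75 mm by 177 mm) begins 78 mm behind the grasp point.
Start: joints at [-1.416, 0.3, 1.521, -0, 1.321, -0.067], TCP at [120.986, -536.518, 205.446] pointing down, gripper open.
Joint ranges: [-3.03, 3.03], [-0.79, 2.21], [0.23, 2.52], [-1.04, 4.18], [0, 3.07], [-2.55, 2.55]. Speed limits (rad/s): [2.22, 2.22, 2.57, 3.14, 3.14, 3.14].

### API

Orientations are given as [roll, pitch, yaw] about the fixed x, y, z axes, in that order (R = Rz(yaw) Ry(pitch) Rx(roll)).
In Python, from cell import manip gives the robot as it stands.
- The arm moves only by the tool servo_tool, never from a script. Its argument "motion" is a list that holds one entry, the list of rows, each a list of 7 numbers: the shift along the world's x, y, z as a fraction of full scale, then the turn, a rotation vector about the world's x, y, z as a fraction of full scale, then the closure, from 0 (fully open) to 1 (shut). In form: [[[x, y, z, rx, ry, rz, gripper], ...]]. A call has 1 to 10 rows; each row is the pose to reach, as a shift and turn from the pose commanded when the call began, turning the shorter way round; what a row does not reach only later rows make up. Full scale, the value 1, is 0.5 m for a shift and pi rad for a turn. A row lasts 1/10 s, in which the tool goes at most 50 mm and 8.59 degrees, less where a joint would pass 70% of its speed; a pose out of reach is approached as far as the arm can. A call with a number of a shift or a turn outside -1 to 1 is refused whole. A call with a gripper value outside its range is refused whole. The fingers move at their own pace and stop on an object; "newtons" is the grip in N (left out, the last holds). Time passes only in rows, so rows that repeat a pose let the fingers close. It gives the time, the measured TCP pose, the force, the opening and the grip force at its end, in the units of the state.
- manip.read_state(): the state, without advancing time (a new reading comes with each control period).
- manip.camera(name): name is "side" or "top"; returns a dict with "frame" (400x640x3 uint8, red, green, blue), "range_z" (400x640 float32, mm along the optical axis (not along the pixel's ray), 0 where there is no reading), "vfov" (degrees; the focal length in pixels is half the picture's height over the tangent of half this angle, whatever the lens; pixels are square), "cx", "cy" (the principal point, pixels), "k1" (the pictures are not rectified: a ray, as slopes to the right and down, at radius r is drawn at 1 + k1 r^2 times it, then the intrinsics apply), "cam_to_world" (4x4, takes a point from camera to world coordinates). Camera axes: x right, y down, z forward; pixel columns grow to the right and rows downward; lengths in mm; the calibration is good to about 2 mm. A picture is of the moment at which its call begins.
- manip.sign_off(): hands the job in; it is judged then, once.
The state is a dict: "clock": time; "joints": joint angles; "qd": joint speeds; "effort": joint torques, N m; "eef_pos": TCP position; "eef_rot": TCP orientation; "wrist_force": force on the tool from outside, world axes, zero at the start; "moment": the same for the moment, N m; "finger_gap": finger opening in mm; "finger_force": force on a finger pad.
Only numpy, scipy, OpenCV 4.12 (cv2) and the standard library are available. Lean on these libraries where they do the work, as an engineer would, in place of code of your own. Each camera call takes 0.05 s, during which the arm holds its last target. There are 200 camera calls.

### The job

The roast-colour meter already has its reference tile in the well: set the round knobbed cap squarely down over the well's collar and let go of it, with the shutter still closed. Then pull the spring-return shutter out by its knob until its pointer is level with the index clip on the rail, and finish while still gripping and holding it there, because it springs back if let go. Leave the tin, the loose tin lid and the glass where they are.

Things in the scene. Friction and masses are not known exactly. Their poses are not given: they have to be found in the camera images.
- meter: Fixed meter. Origin: middle of the housing's underside, z up; -x points out of its front, the way the shutter is pulled. Housing 160 x 160 mm, 100 mm tall. In front a metal deck, 160 mm wide, to x = -203 mm, top at z = 30 mm. Centred on the housing: the well's collar, diameter 72 mm (66 at the top), 16 mm tall, top at z = 116 mm. Index rail along x at y = -66 mm, top at z = 36 mm.
- well_seat (a point): Where the origin of the cap lies when it is seated on the collar: on the collar's axis, 102 mm above the bench. Axes as the meter's.
- cap: Round aluminium cap, diameter 90 mm, with an upright black knob, rim down on the bench left or right of the meter. Origin at the centre of its underside, z up. Skirt inner diameter 82 mm, 14 mm deep inside; cap's top at z = 20 mm; knob diameter 24 mm from z = 20 to 56 mm. 105 to 190 g.
- shutter (a joint): How far the shutter is pulled out of the meter, in m along the meter's -x. 0 = closed (start), stop at 0.072. A spring pulls it shut: about 5 N when closed, rising 1.1 N per 10 mm.
- pull_knob: Upright aluminium cylindrical knob on the shutter, diameter 22 mm, moving with it. Origin at the centre of its foot, 38 mm above the bench; it is 56 mm tall (top at 94 mm, rim chamfered). When closed its axis is 42 mm in front of the housing's front face, in line with the meter's middle. It can turn stiffly on its post, which does nothing.
- pointer (a point): Tip of the thin metal pointer (4 mm wide) that sticks out sideways from the shutter towards the rail, at the same x (meter frame) as the knob's axis, 59 mm to the meter's -y side, 40 mm above the bench. Moves with the shutter.
- index_clip: Small fixed white plastic clip astride the index rail, 10 mm long along the rail, 22 mm across, 12 mm tall, with a fine line across the middle of its top. It is the mark: 28 to 56 mm out (meter's -x) from the closed pointer. Origin at the middle of its underside, 30 mm above the bench; axes as the meter's.
- tin: Bystander: round steel sample tin without a knob, diameter 93 mm, 42 mm tall, on the opposite side of the meter to the cap. Origin at the centre of its underside.
- tin_lid: Bystander: plain flat steel tin lid, diameter 98 mm, 12 mm thick, lying on the bench. Origin at the centre of its underside.
- glass: Bystander: cupping glass, 84 mm across the rim, 75 mm tall. Origin at the centre of its underside.
Things that resemble listed ones, but are neither listed nor needed, are in the scene too. Leave any blue or orange look-alike of the cap alone.

How it is judged:
By the outcome, as a careful person would: the job done as asked, in the order asked, and still so for the second after the job is handed in, while the arm keeps its last pose, push and grip.
It also fails if it takes over 51 s, if anything falls off the work surface, if the arm or the gripper's body presses on something with over 40 N, if the wrist force passes 120 N, or if a joint passes its speed limit or range.

## Working session

There is one attempt and no reset: what is moved stays moved. The work goes in short steps, Python scripts to look and compute and a tool call to move; the robot and the scene stay as the last step left them, time stands still between calls to the robot, and variables do not carry over. Pictures are saved under pics/ and viewed, at most 10 in all, crops included, and the job is handed in when it is done.

Besides the shell and the picture viewer there is one more tool, called after "Request:" as name(argument=value, ...) on one line, values as JSON. servo_tool: Moves the arm, as the interface text tells. Its arguments: {"type":"object","properties":{"motion":{"type":"array"},"newtons":{"type":"number"}},"required":["motion"]}

```bash
mkdir -p pics; cat > h.py <<'E'
import numpy as np,cv2
from cell import manip
def load(n):
    d=np.load(f'{n}.npz'); return {k:d[k] for k in d.files}
def snap(n,tag):
    c=manip.camera(n); np.savez(f'{tag}.npz',**c)
    cv2.imwrite(f'pics/{tag}.png',c['frame'][:,:,::-1]); return c
def rays(c,uv):
    f=200/np.tan(np.radians(float(c['vfov']))/2)
    K=np.array([[f,0,c['cx']],[0,f,c['cy']],[0,0,1.]])
    p=np.array(uv,float).reshape(-1,2); d=(p-[c['cx'],c['cy']])/f; s=d.copy()
    for _ in range(30): s=d/(1+float(c['k1'])*(s**2).sum(1,keepdims=True))
    return np.c_[s,np.ones(len(s))]
def onplane(c,uv,z):
    T=c['cam_to_world']; r=rays(c,uv)@T[:3,:3].T; o=T[:3,3]
    return o+r*((z-o[2])/r[:,2:3])
def proj(c,P):
    T=c['cam_to_world']; f=200/np.tan(np.radians(float(c['vfov']))/2)
    q=(np.array(P,float).reshape(-1,3)-T[:3,3])@T[:3,:3]; s=q[:,:2]/q[:,2:]
    return s*(1+float(c['k1'])*(s**2).sum(1,keepdims=True))*f+[c['cx'],c['cy']]
def cloud(c):
    v,u=np.mgrid[:400,:640]; r=rays(c,np.c_[u.ravel(),v.ravel()])*c['range_z'].reshape(-1,1)
    T=c['cam_to_world']; return (r@T[:3,:3].T+T[:3,3]).reshape(400,640,3)
E
python3 - <<'E'
from h import *
for n in('top','side'):
    c=snap(n,n+'0'); print(n,c['vfov'],c['cx'],c['cy'],c['k1'],c['cam_to_world'].round(3).tolist())
print(manip.read_state())
cv2.imwrite('pics/both0.png',cv2.resize(np.vstack([load('top0')['frame'],load('side0')['frame']])[:,:,::-1],None,fx=.75,fy=.75))
E
```

```text
top 55.66660956805262 317.60421378485273 202.48849568382747 -0.0525076930264498 [[0.001, -0.996, 0.091, 414.076], [-1.0, -0.002, -0.008, 86.098], [0.009, -0.091, -0.996, 1047.123], [0.0, 0.0, 0.0, 1.0]]
side 50.035230794285475 315.66343554246725 197.90950745854158 0.004254129673843691 [[-0.804, -0.436, 0.404, 36.54], [-0.594, 0.603, -0.532, 663.522], [-0.012, -0.668, -0.744, 897.834], [0.0, 0.0, 0.0, 1.0]]
{'clock': 0.1, 'joints': array([-1.41558605e+00,  3.00392635e-01,  1.52152203e+00,  5.87609389e-08,
        1.32068636e+00, -6.65774650e-02]), 'qd': array([ 1.19748231e-04,  4.68953194e-05,  1.35209315e-03, -3.66968170e-04,
       -1.85817634e-03,  7.00761667e-04]), 'effort': array([ 9.30669339e-04, -5.32648051e+01, -3.53285301e+01,  7.09341466e-02,
        2.35680677e-02, -5.92738206e-05]), 'eef_pos': array([ 120.95874495, -536.29499376,  204.95434857]), 'eef_rot': array([-3.14058652e+00, -6.71417426e-05,  2.21787692e-01]), 'wrist_force': array([-0.07351892,  0.12715327,  0.54886335]), 'moment': array([ 0.00496761,  0.04744171, -0.00614643]), 'finger_force': 0.0, 'finger_gap': 93.78301279727455}
```

View pics/top0.png

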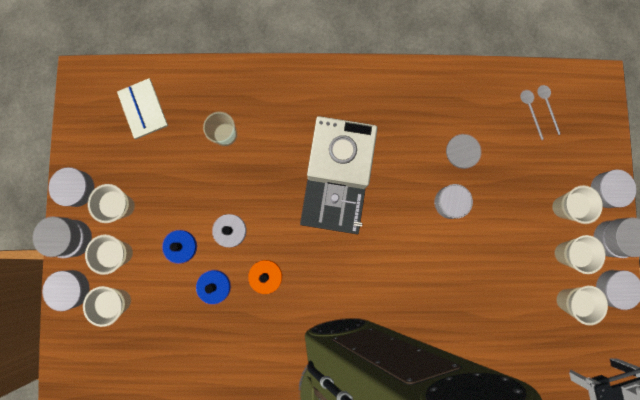

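View pics/side0.png

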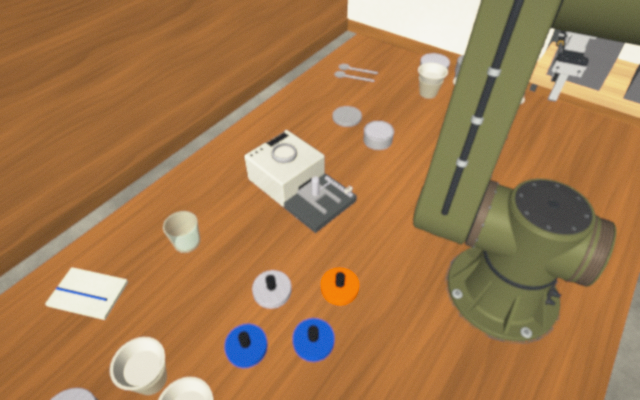

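The silver cap with a black knob is at top (228,230) and side (271,288). The two blue caps at top (179,246) and (213,287) and the orange one at (264,277) are look-alikes. The tin (454,201) and tin lid (464,151) have no knob. I'll confirm this with an enlarged crop.

```bash
python3 - <<'E'
from h import *
t=load('top0');s=load('side0')
a=cv2.resize(t['frame'][110:250,200:390],None,fx=4,fy=4,interpolation=cv2.INTER_CUBIC)
cv2.imwrite('pics/croptop.png',a[:,:,::-1])
b=cv2.resize(s['frame'][120:310,240:370],None,fx=3,fy=3,interpolation=cv2.INTER_CUBIC)
cv2.imwrite('pics/cropside.png',b[:,:,::-1])
# cap disc
for n,c,box in(('top',t,(205,205,253,255)),('side',s,(245,262,298,315))):
    x0,y0,x1,y1=box; im=c['frame'][y0:y1,x0:x1].astype(int)
    hsv=cv2.cvtColor(c['frame'],cv2.COLOR_RGB2HSV)[y0:y1,x0:x1]
    m=((hsv[...,1]<70)|(hsv[...,2]<50)).astype(np.uint8)
    cs,_=cv2.findContours(m,cv2.RETR_EXTERNAL,cv2.CHAIN_APPROX_NONE); k=max(cs,key=cv2.contourArea)
    e=cv2.fitEllipse(k); print(n,e,np.array(e[0])+[x0,y0],cv2.contourArea(k))
    uv=np.array(e[0])+[x0,y0]; print(onplane(c,uv,20),onplane(c,uv,10))
    d=((hsv[...,2]<60)).astype(np.uint8); v,u=np.nonzero(d); print('knob', u.mean()+x0,v.mean()+y0,onplane(c,[u.mean()+x0,v.mean()+y0],42), len(u))
P=cloud(t); hi=(P[...,2]>90)&(P[...,2]<108)&(P[...,0]>450); 
hi[:, :290]=0; hi[:,400:]=0
pts=P[hi]; print(len(pts), pts[:,2].mean(), cv2.minAreaRect(pts[:,:2].astype(np.float32)))
E
```

```text
top ((23.760305404663086, 25.366838455200195), (32.02934265136719, 32.706687927246094), 78.00586700439453) [228.7603054  230.36683846] 821.5
[[431.38281791 317.8523016   20.        ]] [[431.55131409 320.10864144  10.        ]]
knob 226.77777777777777 230.06349206349205 [[431.79782045 318.1795953   42.        ]] 63
side ((26.345123291015625, 26.829790115356445), (36.927711486816406, 38.8754997253418), 55.113006591796875) [271.34512329 288.82979012] 1126.0
[[428.71996936 323.05714342  20.        ]] [[433.18755887 319.17867256  10.        ]]
knob 270.5189873417722 282.0759493670886 [[431.75297616 319.40704827  42.        ]] 79
3580 100.07562821109431 ((610.01171875, 19.420135498046875), (160.31622314453125, 212.5105743408203), 80.87662506103516)
```

View pics/croptop.png

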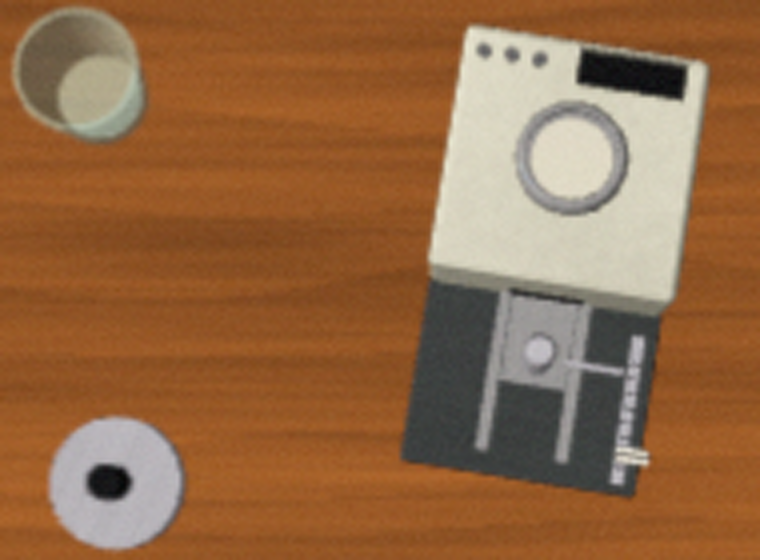

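View pics/cropside.png

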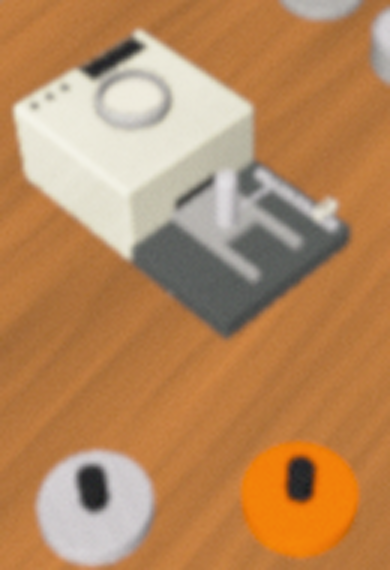

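The top crop shows the silver cap with its black knob at about (227,230), plain silver rather than blue or orange, so it is the one meant. It also shows the collar at (343,149), the pull knob at (335,198) and the white clip near (357.5,224). The side crop agrees. Next I'll measure the meter.

```bash
python3 - <<'E'
from h import *
t=load('top0');s=load('side0')
for n,c,b in(('top',t,(296,108,385,195)),('side',s,(236,125,330,205))):
    x0,y0,x1,y1=b
    P=cloud(c); sub=P[y0:y1,x0:x1]
    m=((sub[...,2]>96)&(sub[...,2]<105)).astype(np.uint8)
    m=cv2.morphologyEx(m,cv2.MORPH_OPEN,np.ones((3,3)))
    cs,_=cv2.findContours(m,cv2.RETR_EXTERNAL,cv2.CHAIN_APPROX_NONE);k=max(cs,key=cv2.contourArea).reshape(-1,2)+[x0,y0]
    w=onplane(c,k,100)[:,:2].astype(np.float32); print(n,'housing',cv2.minAreaRect(w),len(k))
# collar: gray low-sat vs cream
for n,c,b in(('top',t,(325,132,361,167)),('side',s,(268,140,302,166))):
    x0,y0,x1,y1=b
    f=c['frame'][y0:y1,x0:x1].astype(int); 
    m=((f[...,0]-f[...,2]<14)&(f.sum(2)<640)).astype(np.uint8)
    cs,_=cv2.findContours(m,cv2.RETR_EXTERNAL,cv2.CHAIN_APPROX_NONE);k=max(cs,key=cv2.contourArea).reshape(-1,2)+[x0,y0]
    for z in(100,116):
        w=onplane(c,k,z)[:,:2].astype(np.float32); print(n,'collar',z,cv2.fitEllipse(w))
    P=cloud(c)[y0:y1,x0:x1]; q=P[(P[...,2]>111)&(P[...,2]<121)]; print('depth collar',len(q),cv2.minEnclosingCircle(q[:,:2].astype(np.float32)),np.median(q[:,2]))
E
```

```text
top housing ((634.3207397460938, 15.533821105957031), (157.82208251953125, 159.01856994628906), 80.8864517211914) 259
side housing ((635.0734252929688, 17.164955139160156), (160.7864227294922, 161.0926971435547), 80.43074035644531) 185
top collar 100 ((636.9580078125, 14.652142524719238), (69.41934204101562, 70.8490982055664), 92.01998901367188)
top collar 116 ((633.1928100585938, 15.859102249145508), (68.24662017822266, 69.65222930908203), 92.01972198486328)
depth collar 191 ((635.425048828125, 15.427212715148926), 35.585018157958984) 114.85587869747985
side collar 100 ((648.5779418945312, 7.2887678146362305), (66.32974243164062, 97.5177230834961), 68.1838607788086)
side collar 116 ((636.303955078125, 20.449073791503906), (64.99954223632812, 95.56208038330078), 68.1838607788086)
depth collar 167 ((638.8215942382812, 16.25747299194336), 37.81830596923828) 115.11506349999775
```

Request:
servo_tool(motion=[[[0.35,0.3,0.1,0,0,0,0.4],[0.66,0.67,0.1,0,0,0,0.4],[0.66,0.67,0.1,0,0,0,0.4],[0.66,0.67,0.1,0,0,0,0.4],[0.66,0.67,0.1,0,0,0,0.4],[0.66,0.67,0.1,0,0,0,0.4],[0.66,0.67,0.1,0,0,0,0.4],[0.66,0.67,0.1,0,0,0,0.4],[0.66,0.67,0.1,0,0,0,0.4],[0.66,0.67,0.1,0,0,0,0.4]]], newtons=30)

```text
clock: 1.1
eef_pos: [452.8, -198.7, 255.6]
eef_rot: [-3.141, -0.0, 0.224]
wrist_force: [-0.9, -0.8, -0.2]
finger_gap: 56.2
finger_force: 0.0
```

Request:
servo_tool(motion=[[[0.05,0.5,-0.05,0,0,0,0.4],[0.0,0.98,-0.1,0,0,0,0.4],[-0.04,0.98,-0.1,0,0,0,0.4],[-0.04,0.98,-0.1,0,0,0,0.4],[-0.04,0.98,-0.1,0,0,0,0.4],[-0.04,0.98,-0.1,0,0,0,0.4],[-0.04,0.98,-0.1,0,0,0,0.4],[-0.04,0.98,-0.1,0,0,0,0.4],[-0.04,0.98,-0.1,0,0,0,0.4],[-0.04,0.98,-0.1,0,0,0,0.4]]])

```text
clock: 2.1
eef_pos: [430.1, 290.8, 205.0]
eef_rot: [3.142, 0.0, 0.223]
wrist_force: [0.6, 0.8, -0.3]
finger_gap: 56.3
finger_force: 0.0
```

Request:
servo_tool(motion=[[[0,0,0,0,0,0,0.4],[0,0,0,0,0,0,0.4],[0,0,0,0,0,0,0.4]]])

```text
clock: 2.4
eef_pos: [431.1, 287.6, 205.4]
eef_rot: [3.141, 0.0, 0.221]
wrist_force: [0.4, -0.1, -0.0]
finger_gap: 56.3
finger_force: 0.0
```

Request:
servo_tool(motion=[[[0.001,0.062,0,0,0,0,0.4],[0.001,0.062,-0.08,0,0,0,0.4],[0.001,0.062,-0.16,0,0,0,0.4],[0.001,0.062,-0.24,0,0,0,0.4],[0.001,0.062,-0.3,0,0,0,0.4],[0.001,0.062,-0.34,0,0,0,0.4],[0.001,0.062,-0.356,0,0,0,0.4],[0.001,0.062,-0.356,0,0,0,0.4],[0.001,0.062,-0.356,0,0,0,0.4]]])

```text
clock: 3.3
eef_pos: [432.3, 319.4, 28.7]
eef_rot: [-3.141, -0.002, 0.221]
wrist_force: [1.0, -0.9, -0.5]
finger_gap: 56.2
finger_force: 0.0
```

Request:
servo_tool(motion=[[[0,0,0,0,0,0,0.8],[0,0,0,0,0,0,0.8],[0,0,0,0,0,0,0.8],[0,0,0,0,0,0,0.8],[0,0,0,0,0,0,0.8],[0,0,0,0,0,0,0.8],[0,0,0,0,0,0,0.8],[0,0,0,0,0,0,0.8]]])

```text
clock: 4.1
eef_pos: [431.5, 319.5, 27.6]
eef_rot: [-3.142, -0.0, 0.222]
wrist_force: [-0.8, -1.1, 4.2]
finger_gap: 23.3
finger_force: 30.0
```

Request:
servo_tool(motion=[[[0,0,0.02,0,0,0,0.8],[0,0,0.06,0,0,0,0.8],[0,0,0.12,0,0,0,0.8],[0,0,0.2,0,0,0,0.8],[0,0,0.28,0,0,0,0.8],[0,0,0.35,0,0,0,0.8],[0,0,0.375,0,0,0,0.8],[0,0,0.375,0,0,0,0.8],[0,0,0.375,0,0,0,0.8]]])

```text
clock: 5.0
eef_pos: [431.0, 319.2, 213.3]
eef_rot: [3.141, 0.002, 0.222]
wrist_force: [-0.6, -0.1, -0.3]
finger_gap: 23.7
finger_force: 30.0
```

```bash
python3 - <<'E'
from h import *
s=snap('side','side1'); t=snap('top','top1'); st=manip.read_state();print(st['eef_pos'],st['joints'],st['finger_gap'],st['wrist_force'])
cv2.imwrite('pics/both1.png',np.vstack([cv2.resize(s['frame'],(480,300)),cv2.resize(t['frame'],(480,300))])[:,:,::-1])
E
```

```text
[430.93408897 319.12884931 212.96072477] [5.69113491e-01 2.65213205e-01 1.54764178e+00 1.26494975e-05
 1.33189870e+00 1.91810841e+00] 23.802589250105065 [-0.03573427 -0.79144135 -1.21954809]
```

View pics/both1.png

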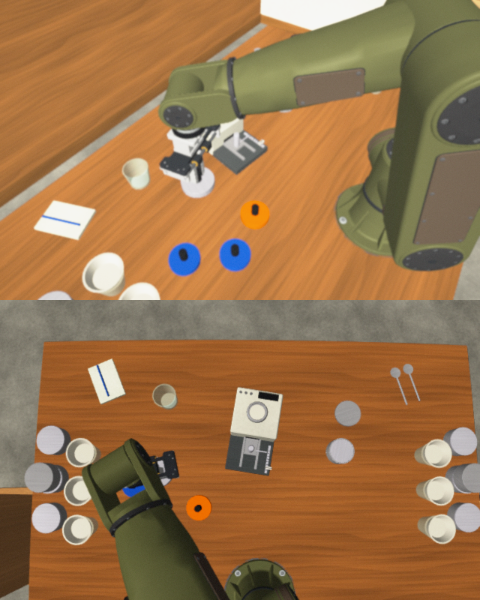

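The cap is held level in the gripper (side view about (198,185) in the composite), and the bench spot it left is free. I'll carry it over the collar.

Request:
servo_tool(motion=[[[0.03,-0.06,0,0,0,-0.03,0.8],[0.09,-0.13,0,0,0,-0.06,0.8],[0.15,-0.2,0,0,0,-0.09,0.8],[0.21,-0.28,0,0,0,-0.122,0.8],[0.27,-0.36,0,0,0,-0.122,0.8],[0.32,-0.44,0,0,0,-0.122,0.8],[0.36,-0.52,0,0,0,-0.122,0.8],[0.39,-0.58,0,0,0,-0.122,0.8],[0.407,-0.606,0,0,0,-0.122,0.8],[0.407,-0.606,0,0,0,-0.122,0.8]]])

```text
clock: 6.1
eef_pos: [635.2, 15.3, 213.3]
eef_rot: [3.141, 0.002, -0.163]
wrist_force: [-0.9, 0.8, -1.2]
finger_gap: 23.7
finger_force: 30.0
```

Request:
servo_tool(motion=[[[0,0,0,0,0,0,0.8],[0,0,0,0,0,0,0.8],[0,0,0,0,0,0,0.8]]])

```text
clock: 6.4
eef_pos: [634.7, 17.8, 215.1]
eef_rot: [-3.141, -0.0, -0.16]
wrist_force: [-0.2, -0.0, -0.6]
finger_gap: 23.4
finger_force: 30.0
```

```bash
python3 - <<'E'
from h import *
s=snap('side','side2'); st=manip.read_state();print(st['eef_pos'],st['eef_rot'],st['joints'],st['finger_gap'],st['wrist_force'])
p=st['eef_pos']
print('expect cap top centre px',proj(s,p+[0,0,-7.6]),'bottom',proj(s,p-[0,0,27.6]),'collar',proj(s,[634.6,16.2,116]))
cv2.imwrite('pics/c2.png',cv2.resize(s['frame'][70:230,210:390],None,fx=3.5,fy=3.5,interpolation=cv2.INTER_CUBIC)[:,:,::-1])
E
```

```text
[634.72307256  17.58795019 215.17863323] [-3.14149920e+00 -2.64294775e-04 -1.60105982e-01] [-2.99951506e-02  4.86281338e-01  1.24161965e+00  5.91048362e-05
  1.41341748e+00  1.70089789e+00] 23.270824285326654 [-0.08890685 -0.66655161 -2.18210574]
expect cap top centre px [[281.00827924 124.30966611]] bottom [[281.56190413 130.43725133]] collar [[283.78521342 150.82557173]]
```

View pics/c2.png

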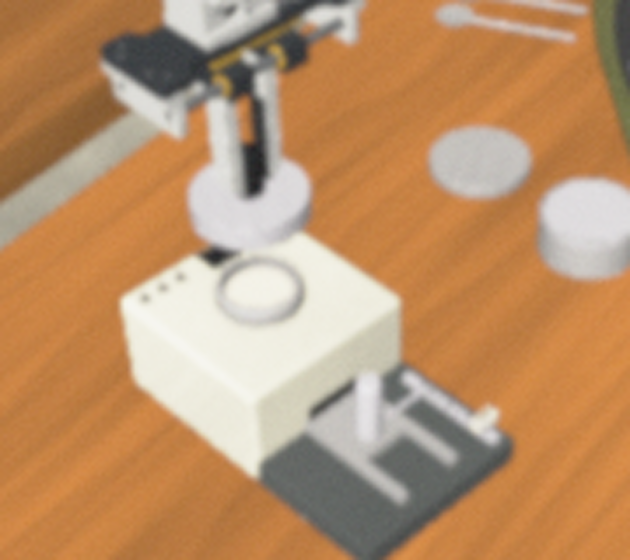

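The cap in the side view is at (281,124), where expected, and centred above the collar at (284,152). I'll lower it with a small y correction.

Request:
servo_tool(motion=[[[0,-0.003,-0.04,0,0,0,0.8],[0,-0.003,-0.08,0,0,0,0.8],[0,-0.003,-0.1,0,0,0,0.8],[0,-0.003,-0.12,0,0,0,0.8],[0,-0.003,-0.134,0,0,0,0.8],[0,-0.003,-0.144,0,0,0,0.8],[0,-0.003,-0.154,0,0,0,0.8],[0,-0.003,-0.16,0,0,0,0.8],[0,-0.003,-0.166,0,0,0,0.8],[0,-0.003,-0.166,0,0,0,0.8]]])

```text
clock: 7.45
eef_pos: [634.9, 15.0, 131.7]
eef_rot: [3.142, 0.0, -0.162]
wrist_force: [0.9, -0.3, -1.3]
finger_gap: 23.4
finger_force: 30.0
```

Request:
servo_tool(motion=[[[0,0,-0.001,0,0,0,0.8],[0,0,-0.002,0,0,0,0.8],[0,0,-0.003,0,0,0,0.8],[0,0,-0.004,0,0,0,0.8],[0,0,-0.004,0,0,0,0.8]]])

```text
clock: 7.95
eef_pos: [635.0, 15.0, 129.9]
eef_rot: [-3.142, 0.0, -0.162]
wrist_force: [-0.1, -0.0, -0.5]
finger_gap: 23.2
finger_force: 30.0
```

Request:
servo_tool(motion=[[[0,0.002,0,0,0,0,0.8],[0,0.002,-0.001,0,0,0,0.8],[0,0.002,-0.002,0,0,0,0.8],[0,0.002,-0.002,0,0,0,0.8],[0,0.002,-0.002,0,0,0,0.8]]])

```text
clock: 8.45
eef_pos: [635.1, 16.1, 129.5]
eef_rot: [-3.141, -0.001, -0.161]
wrist_force: [-2.8, 2.1, 5.1]
finger_gap: 23.3
finger_force: 30.0
```

Contact came at the expected seat height, so I'll release and rise.

Request:
servo_tool(motion=[[[0,0,0,0,0,0,0.5],[0,0,0,0,0,0,0.5],[0,0,0,0,0,0,0.5],[0,0,0,0,0,0,0.5],[0,0,0.02,0,0,0,0.5],[0,0,0.06,0,0,0,0.5],[0,0,0.12,0,0,0,0.5],[0,0,0.16,0,0,0,0.5],[0,0,0.16,0,0,0,0.5]]])

```text
clock: 9.35
eef_pos: [636.0, 16.0, 212.8]
eef_rot: [-3.141, -0.006, -0.161]
wrist_force: [-0.2, -0.5, 0.9]
finger_gap: 47.0
finger_force: 0.0
```

Request:
servo_tool(motion=[[[-0.08,0.013,0,0,0,0,0.5],[-0.16,0.026,0,0,0,0,0.5],[-0.241,0.039,0,0,0,0,0.5],[-0.241,0.039,0,0,0,0,0.5],[-0.241,0.039,0,0,0,0,0.5]]])

```text
clock: 9.85
eef_pos: [514.4, 35.5, 209.2]
eef_rot: [-3.142, -0.001, -0.161]
wrist_force: [0.0, 0.7, 0.1]
finger_gap: 47.1
finger_force: 0.0
```

```bash
python3 - <<'E'
from h import *
s=snap('side','side3'); t=snap('top','top3'); st=manip.read_state();print(st['eef_pos'],st['eef_rot'],st['finger_gap'],st['wrist_force'])
print('cap top exp side',proj(s,[634.6,16.2,122]),'top',proj(t,[634.6,16.2,122]))
for n,c in(('s',s),('t',t)):
    P=cloud(c); m=(np.hypot(P[...,0]-634.6,P[...,1]-16.2)<60)&(P[...,2]>116)&(P[...,2]<128); q=P[m]
    if len(q)>50:
        A=np.c_[q[:,:2]-[634.6,16.2],np.ones(len(q))]; print(n,len(q),np.median(q[:,2]),'tilt fit',np.linalg.lstsq(A,q[:,2],rcond=None)[0],cv2.minEnclosingCircle(q[:,:2].astype(np.float32)))
a=cv2.resize(s['frame'][70:230,230:390],(560,560),interpolation=cv2.INTER_CUBIC)
cv2.imwrite('pics/c3.png',a[:,:,::-1])
E
```

```text
[515.30411177  35.31029879 208.8650096 ] [ 3.14157569e+00 -3.35986872e-04 -1.61647325e-01] 47.075198585706374 [0.20500247 0.02443507 0.11613523]
cap top exp side [[283.63692012 149.16748484]] top [[342.57806391 148.04154148]]
s 524 122.88174256452407 tilt fit [ 1.11862738e-02 -1.60532165e-02  1.22799939e+02] ((636.2192993164062, 15.518047332763672), 46.60742950439453)
t 386 121.86810480297339 tilt fit [-8.57457576e-04  3.42585316e-03  1.21736637e+02] ((642.4271240234375, 16.189533233642578), 43.94182205200195)
```

View pics/c3.png

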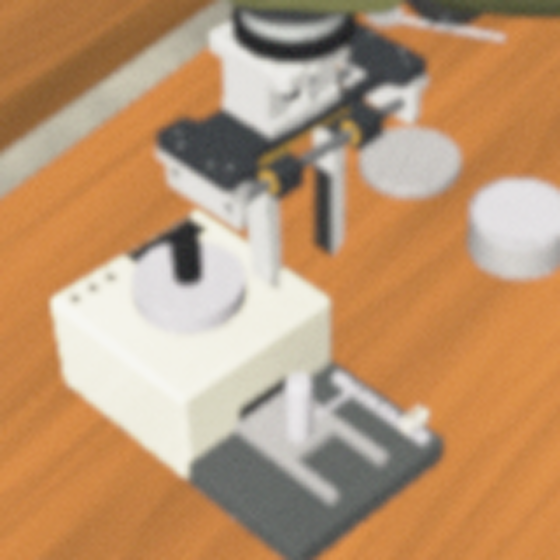

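The cap sits level on the collar, its top at z = 122 from depth, and the arm is clear of it. Next I'll measure the clip against the closed pointer.

```bash
python3 - <<'E'
from h import *
yaw=np.radians(-9.3); O=np.array([634.8,16.2])
R=np.array([[np.cos(yaw),-np.sin(yaw)],[np.sin(yaw),np.cos(yaw)]])
tom=lambda p:(np.atleast_2d(p)[:,:2]-O)@R
for n,c,b in(('top',load('top0'),(345,215,372,234)),('side',load('side0'),(335,175,362,205))):
    x0,y0,x1,y1=b; f=c['frame'][y0:y1,x0:x1].astype(int)
    w=np.clip(f[...,0]-f[...,2]-12,0,None)*(f.min(2)>110)*(f[...,0]-f[...,2]<60)
    m=(w>0).astype(np.uint8); nl,l,st,ce=cv2.connectedComponentsWithStats(m)
    print(n,[(st[i].tolist(),(ce[i]+[x0,y0]).round(2).tolist(),tom(onplane(c,ce[i]+[x0,y0],40)).round(1).tolist()) for i in range(1,nl) if st[i][4]>4])
    # sampling along rail in meter frame: rows=x_m, luminance and R-B at z=42
    xs=np.arange(-195,-108,3.)
    for ym,z in((-66,42),(-57,42),(-52,40)):
        P=np.array([list(O+R@[x,ym])+[z] for x in xs]); uv=proj(c,P).astype(np.float32)
        v=cv2.remap(c['frame'],uv[:,0].copy(),uv[:,1].copy(),cv2.INTER_LINEAR).reshape(-1,3).astype(int)
        print(ym,[(int(x),int(a.sum()//3),int(a[0]-a[2])) for x,a in zip(xs,v)])
# side knob top
E
```

```text
top [([9, 7, 8, 4, 26], [357.65, 223.58], [[-175.4, -74.6]])]
-66 [(-195, 144, -1), (-192, 179, -1), (-189, 183, -2), (-186, 152, -1), (-183, 148, 3), (-180, 176, 13), (-177, 176, 16), (-174, 172, 14), (-171, 177, 9), (-168, 170, -1), (-165, 138, -2), (-162, 168, -1), (-159, 177, -2), (-156, 170, -2), (-153, 152, -2), (-150, 177, -2), (-147, 160, -2), (-144, 149, -2), (-141, 171, -2), (-138, 175, -2), (-135, 136, 0), (-132, 174, -1), (-129, 177, 0), (-126, 163, 0), (-123, 151, -1), (-120, 174, -1), (-117, 158, 0), (-114, 150, -2), (-111, 171, -3)]
-57 [(-195, 62, -4), (-192, 64, 0), (-189, 66, -1), (-186, 67, -1), (-183, 63, -2), (-180, 64, 0), (-177, 64, -1), (-174, 66, -3), (-171, 62, -2), (-168, 61, -3), (-165, 63, -2), (-162, 63, -1), (-159, 64, -3), (-156, 66, -1), (-153, 63, -3), (-150, 63, 0), (-147, 65, -1), (-144, 65, 0), (-141, 63, -4), (-138, 62, -3), (-135, 62, -2), (-132, 65, -2), (-129, 65, -3), (-126, 75, -3), (-123, 134, 1), (-120, 148, -2), (-117, 77, 0), (-114, 61, -3), (-111, 63, -6)]
-52 [(-195, 63, -2), (-192, 65, -4), (-189, 63, -2), (-186, 65, -3), (-183, 63, -
[... 1172 characters left out ...]
(-150, 163, 2), (-147, 162, 2), (-144, 168, 0), (-141, 167, 1), (-138, 167, 2), (-135, 167, 2), (-132, 168, 2), (-129, 168, 2), (-126, 169, 0), (-123, 178, 0), (-120, 186, 0), (-117, 188, 1), (-114, 184, 2), (-111, 173, 3)]
-52 [(-195, 104, 0), (-192, 107, 1), (-189, 105, 1), (-186, 106, 0), (-183, 108, -1), (-180, 109, 0), (-177, 105, -1), (-174, 104, 0), (-171, 106, 0), (-168, 104, 0), (-165, 106, -1), (-162, 107, -1), (-159, 107, 0), (-156, 107, 1), (-153, 107, -1), (-150, 105, 0), (-147, 105, 1), (-144, 107, 1), (-141, 106, 1), (-138, 107, -1), (-135, 108, -1), (-132, 109, 0), (-129, 112, 0), (-126, 124, 0), (-123, 148, 1), (-120, 169, 0), (-117, 162, -1), (-114, 140, 0), (-111, 119, 0)]
```

Request:
servo_tool(motion=[[[-0.002,0.001,-0.06,0,0,0,0.5],[-0.002,0.001,-0.14,0,0,0,0.5],[-0.002,0.001,-0.2,0,0,0,0.5],[-0.002,0.001,-0.25,0,0,0,0.5],[-0.002,0.001,-0.28,0,0,0,0.5],[-0.002,0.001,-0.3,0,0,0,0.5],[-0.002,0.001,-0.306,0,0,0,0.5],[-0.002,0.001,-0.306,0,0,0,0.5],[-0.002,0.001,-0.306,0,0,0,0.5]]])

```text
clock: 10.85
eef_pos: [514.0, 35.9, 56.6]
eef_rot: [-3.141, -0.001, -0.162]
wrist_force: [0.4, 0.8, 0.7]
finger_gap: 47.4
finger_force: 0.0
```

Request:
servo_tool(motion=[[[0,0,0,0,0,0,0.85],[0,0,0,0,0,0,0.85],[0,0,0,0,0,0,0.85],[0,0,0,0,0,0,0.85],[0,0,0,0,0,0,0.85],[0,0,0,0,0,0,0.85],[0,0,0,0,0,0,0.85]]], newtons=55)

```text
clock: 11.55
eef_pos: [513.5, 35.3, 56.2]
eef_rot: [3.141, -0.0, -0.162]
wrist_force: [-2.3, -6.7, 3.0]
finger_gap: 21.2
finger_force: 55.0
```

Request:
servo_tool(motion=[[[-0.01,0.0,0,0,0,0,0.85],[-0.025,0.003,0,0,0,0,0.85],[-0.04,0.006,0,0,0,0,0.85],[-0.055,0.008,0,0,0,0,0.85],[-0.07,0.01,0,0,0,0,0.85],[-0.085,0.013,0,0,0,0,0.85],[-0.096,0.015,0,0,0,0,0.85],[-0.103,0.016,0,0,0,0,0.85],[-0.103,0.016,0,0,0,0,0.85],[-0.103,0.016,0,0,0,0,0.85]]])

```text
clock: 12.55
eef_pos: [463.3, 43.3, 56.3]
eef_rot: [3.141, -0.004, -0.161]
wrist_force: [9.0, -6.3, -6.3]
finger_gap: 21.0
finger_force: 55.0
```

```bash
python3 - <<'E'
from h import *
s=snap('side','side4'); t=snap('top','top4'); st=manip.read_state();print(st['eef_pos'],st['eef_rot'],st['finger_gap'],st['wrist_force'])
a=cv2.resize(s['frame'][150:220,290:370],(640,560),interpolation=cv2.INTER_CUBIC)
b=cv2.resize(t['frame'][180:240,340:375],(327,560),interpolation=cv2.INTER_CUBIC)
cv2.imwrite('pics/c4.png',cv2.resize(np.hstack([a,b]),None,fx=.82,fy=.82)[:,:,::-1])
E
```

```text
[463.37230377  43.28622876  56.33612458] [ 3.1410652  -0.00368896 -0.16144971] 20.557617874711397 [ 9.43323086 -6.22306211 -5.98165043]
```

View pics/c4.png

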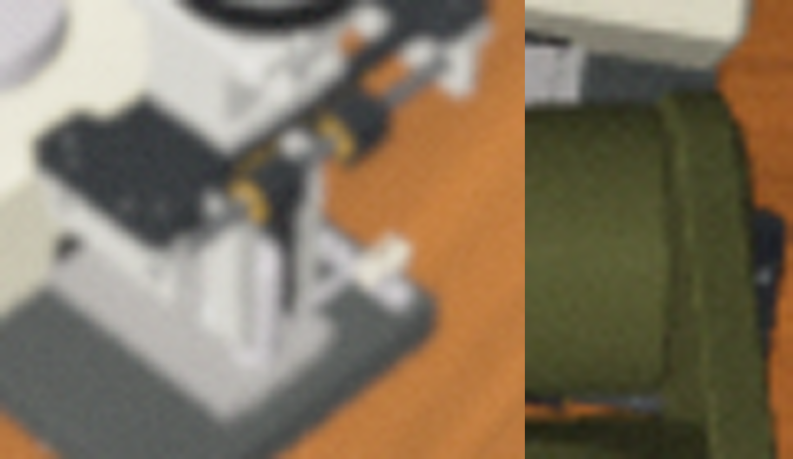

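The side crop shows the pointer, about (341,194), nearly at the clip, about (349,189). The arm hides it in the top view. I'll get the exact gap from fine profiles: clip against closed pointer in the first top picture, and pointer travel in the side view.

```bash
python3 - <<'E'
from h import *
yaw=np.radians(-9.3); O=np.array([634.8,16.2])
R=np.array([[np.cos(yaw),-np.sin(yaw)],[np.sin(yaw),np.cos(yaw)]])
def prof(c,xs,ys,z):
    G=np.array([[list(O+R@[x,y])+[z] for x in xs] for y in ys]); uv=proj(c,G).reshape(len(ys),len(xs),2).astype(np.float32)
    return cv2.remap(c['frame'],uv[...,0].copy(),uv[...,1].copy(),cv2.INTER_LINEAR).astype(float).mean(0)
def cen(x,w):
    w=w-np.percentile(w,40); w=np.clip(w-.15*w.max(),0,None); return (x*w).sum()/w.sum()
t0,s0,s4=load('top0'),load('side0'),load('side4')
xs=np.arange(-200,-150,.5); xp=np.arange(-140,-104,.5)
for n,c in(('t0',t0),('s0',s0),('s4',s4)):
    for ys in(np.arange(-76,-55,1.),np.arange(-76,-70,1.),np.arange(-62,-55,1.)):
        p=prof(c,xs,ys,42); rb=p[:,0]-p[:,2]; print(n,'clip',ys[0],'RB',cen(xs,rb).round(2))
    print(n,'clip RB',np.round((lambda p:p[:,0]-p[:,2])(prof(c,xs,np.arange(-76,-70,1.),42))[20:80:3]).tolist())
for ys in(np.arange(-52,-44,1.),np.arange(-48,-36,1.)):
    for n,c,x in(('t0',t0,xp),('s0',s0,xp),('s4',s4,xp-51)):
        p=prof(c,x,ys,40).mean(1); print(n,'ptr',ys[0],cen(x,p).round(2),x[p.argmax()], p[::5].round().tolist())
E
```

```text
t0 clip -76.0 RB -177.08
t0 clip -76.0 RB -176.18
t0 clip -62.0 RB -187.47
t0 clip RB [-1.0, -1.0, -1.0, -2.0, 0.0, 3.0, 10.0, 16.0, 18.0, 19.0, 18.0, 18.0, 17.0, 12.0, 4.0, -0.0, -2.0, -2.0, -1.0, -0.0]
s0 clip -76.0 RB -179.5
s0 clip -76.0 RB -176.76
s0 clip -62.0 RB -177.88
s0 clip RB [66.0, 58.0, 49.0, 38.0, 31.0, 27.0, 24.0, 23.0, 22.0, 24.0, 26.0, 28.0, 32.0, 37.0, 43.0, 49.0, 55.0, 61.0, 66.0, 68.0]
s4 clip -76.0 RB -176.44
s4 clip -76.0 RB -175.74
s4 clip -62.0 RB -177.78
s4 clip RB [67.0, 59.0, 50.0, 39.0, 32.0, 27.0, 24.0, 22.0, 22.0, 23.0, 25.0, 29.0, 33.0, 38.0, 43.0, 50.0, 57.0, 63.0, 68.0, 71.0]
t0 ptr -52.0 -121.0 -121.0 [61.0, 63.0, 63.0, 62.0, 62.0, 65.0, 85.0, 137.0, 144.0, 93.0, 66.0, 63.0, 64.0, 64.0, 63.0]
s0 ptr -52.0 -119.14 -119.0 [96.0, 97.0, 98.0, 99.0, 99.0, 107.0, 125.0, 147.0, 161.0, 159.0, 141.0, 118.0, 104.0, 99.0, 98.0]
s4 ptr -52.0 -165.21 -169.0 [98.0, 98.0, 99.0, 99.0, 101.0, 104.0, 118.0, 141.0, 162.0, 168.0, 158.0, 144.0, 142.0, 150.0, 158.0]
t0 ptr -48.0 -121.06 -121.5 [64.0, 64.0, 63.0, 63.0, 61.0, 66.0, 84.0, 144.0, 148.0, 92.0, 67.0, 64.0, 63.0, 63.0, 64.0]
s0 ptr -48.0 -119.01 -119.0 [95.0, 94.0, 95.0, 96.0, 97.0, 104.0, 121.0, 143.0, 158.0, 158.0, 139.0, 116.0, 101.0, 97.0, 95.0]
s4 ptr -48.0 -165.76 -168.5 [96.0, 96.0, 96.0, 96.0, 98.0, 103.0, 119.0, 143.0, 165.0, 174.0, 169.0, 161.0, 154.0, 148.0, 137.0]
```

Request:
servo_tool(motion=[[[-0.004,0.001,0,0,0,0,0.85],[-0.008,0.001,0,0,0,0,0.85],[-0.008,0.001,0,0,0,0,0.85],[-0.008,0.001,0,0,0,0,0.85],[-0.008,0.001,0,0,0,0,0.85]]])

```text
clock: 13.15
eef_pos: [459.5, 43.9, 56.3]
eef_rot: [3.141, -0.004, -0.161]
wrist_force: [9.8, -6.7, -5.2]
finger_gap: 21.2
finger_force: 55.0
```

```bash
python3 - <<'E'
from h import *
yaw=np.radians(-9.3); O=np.array([634.8,16.2])
R=np.array([[np.cos(yaw),-np.sin(yaw)],[np.sin(yaw),np.cos(yaw)]])
def prof(c,xs,ys,z):
    G=np.array([[list(O+R@[x,y])+[z] for x in xs] for y in ys]); uv=proj(c,G).reshape(len(ys),len(xs),2).astype(np.float32)
    return cv2.remap(c['frame'],uv[...,0].copy(),uv[...,1].copy(),cv2.INTER_CUBIC).astype(float).mean(0).mean(1)
s5=snap('side','side5'); st=manip.read_state();print(st['eef_pos'],st['eef_rot'],st['finger_gap'],st['wrist_force'])
p0=st['eef_pos']; print('tcp travel',(np.array([513.5,35.3])-p0[:2])@[.987,-.162])
xp=np.arange(-140,-108,.25)
ref=None
for n,c,sh in(('s0',load('side0'),0),('s4',load('side4'),0),('s5',s5,0)):
    if n=='s0': ref=prof(c,np.arange(-130,-117,.25),np.arange(-52,-46,1.),40)
    else:
        x=np.arange(-195,-160,.25); p=prof(c,x,np.arange(-52,-46,1.),40)
        r=cv2.matchTemplate(p[None].astype(np.float32),ref[None].astype(np.float32),cv2.TM_CCOEFF_NORMED)[0]
        print(n,'travel',-130-x[r.argmax()],r.max(), 'peak',x[p[:100].argmax()])
a=cv2.resize(s5['frame'][175:210,325:370],(720,560),interpolation=cv2.INTER_CUBIC)
cv2.imwrite('pics/c5.png',a[:,:,::-1])
E
```

```text
[459.48384425  43.8608664   56.3569932 ] [ 3.14129068 -0.00392494 -0.16156444] 20.910978363396428 [ 9.53392676 -5.2564997  -7.00834726]
tcp travel 54.70080608201222
s4 travel 49.75 0.99987113 peak -170.25
s5 travel 53.75 0.9991328 peak -173.25
```

View pics/c5.png

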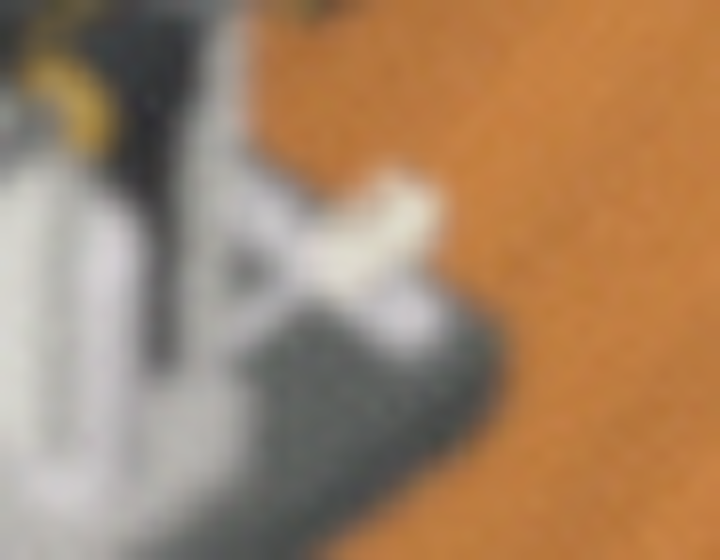

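The pointer's line runs (340,196) to (344,192) px and extends along the clip's axis, (345,192) to (351.5,187). The side view gives 53.8 mm of travel against the 54.4 mm needed, so I'll add 0.6 mm.

Request:
servo_tool(motion=[[[-0.0012,0.0002,0,0,0,0,0.85],[-0.0012,0.0002,0,0,0,0,0.85],[-0.0012,0.0002,0,0,0,0,0.85],[-0.0012,0.0002,0,0,0,0,0.85],[-0.0012,0.0002,0,0,0,0,0.85],[-0.0012,0.0002,0,0,0,0,0.85]]])

```text
clock: 13.8
eef_pos: [458.9, 44.0, 56.4]
eef_rot: [3.141, -0.004, -0.161]
wrist_force: [9.6, -5.7, -6.3]
finger_gap: 21.1
finger_force: 55.0
```

```bash
python3 - <<'E'
from h import *
s=snap('side','side6'); st=manip.read_state();print(st['clock'],st['eef_pos'],st['finger_gap'],st['finger_force'],st['wrist_force'])
yaw=np.radians(-9.3); O=np.array([634.8,16.2])
R=np.array([[np.cos(yaw),-np.sin(yaw)],[np.sin(yaw),np.cos(yaw)]])
def prof(c,xs,ys):
    G=np.array([[list(O+R@[x,y])+[40] for x in xs] for y in ys]); uv=proj(c,G).reshape(len(ys),len(xs),2).astype(np.float32)
    return cv2.remap(c['frame'],uv[...,0].copy(),uv[...,1].copy(),cv2.INTER_CUBIC).astype(float).mean(0).mean(1)[None].astype(np.float32)
ys=np.arange(-52,-46,1.); x=np.arange(-195,-160,.25)
r=cv2.matchTemplate(prof(s,x,ys),prof(load('side0'),np.arange(-130,-117,.25),ys),cv2.TM_CCOEFF_NORMED)[0]
print('travel',-130-x[r.argmax()],r.max())
P=cloud(s); m=(np.hypot(P[...,0]-634.6,P[...,1]-16.2)<60)&(P[...,2]>116)&(P[...,2]<128); q=P[m]
print('cap',len(q),np.median(q[:,2]),cv2.minEnclosingCircle(q[:,:2].astype(np.float32)))
E
```

```text
13.85 [458.9029436   43.95943198  56.34375927] 20.877612739504265 54.98912507726345 [ 9.79760052 -6.32593877 -5.52068831]
travel 54.5 0.9985146
cap 525 122.91585712172377 ((635.583251953125, 16.5345458984375), 47.280967712402344)
```

Travel is 54.5 mm, the cap is still seated and the grip is steady, so I'll hand it in.

```bash
python3 -c "
from cell import manip
print(manip.sign_off())"
```

```text
the job is handed in; nothing more can be done
None
```

I set the cap level on the collar with the shutter closed and let go of it, then pulled the shutter out about 54.5 mm against a measured target of about 54.4 mm, putting the pointer level with the clip to within roughly a millimetre by my measurements; the job was handed in at about 14 s with the knob still gripped, and no verdict was returned.

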